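# Set up the bit-pack counter display

### The arm

A 6-joint arm with a two-finger parallel gripper is mounted at the origin on the work surface. World frame = base frame: x ahead of the robot, y to its left, z up, the work surface at z = 0. Lengths are in m, angles in rad, forces in N, time in s.
With the tool pointing down it reaches from about 0.425 to 0.95 m from the base axis. Payload 3.5 kg.
Tool frame: the origin (TCP) lies on the centre line of the jaws, within the pads' length; the fingertips stand 8 mm ahead of it and the grasp point (between the pads) lies 11 mm behind it; z points along the fingers, y is the line along which they close (so a half turn about z gives the same grasp; the last joint's range is limited). The gripper opens to 85 mm and grips with 20 to 120 N. Pads are 22 mm wide; open, the fingers measure 114 mm over their backs; the gripper's body (76 mm by 85 mm) begins 54 mm behind the grasp point. The pads swing forward as they close: fully open they stand 13 mm farther back than shut.
Start: joints at [1.015, 0.286, 1.577, -0, 1.279, -0.15], TCP at [0.266, 0.62, 0.239] pointing down, gripper open.
Joint ranges: [-2.77, 2.77], [-0.9, 2.22], [0.21, 2.48], [-1.53, 4.67], [0.24, 2.81], [-2.84, 2.84]. Speed limits (rad/s): [2.79, 2.79, 3.14, 3.14, 3.14, 3.14].

### API

Orientations are given as a 3x3 rotation matrix whose columns are the frame's x, y, z axes.
In Python, from plant import * gives the robot as it stands.
- The arm moves only by the shell command python3 -m handwheel 'ROWS' [FORCE]. ROWS is JSON, a list of rows, each a list of 3 entries, a list of its own where there are three numbers: the shift along the tool's x, y, z in m, then the turn, a rotation vector about the tool's x, y, z in degrees, then the opening, from 0 (shut) to 1 (fully open). A call has 1 to 20 rows; each row shifts and turns the commanded pose from where the row before left it, along the tool's axes as they then stand; what a row does not reach is not made up. A row lasts 1/8 s, in which the tool goes at most 62.5 mm and 10.7 degrees, less where a joint would pass 70% of its speed; a pose out of reach is approached as far as the arm can. A call is refused whole if a number of a shift passes 0.0625 or a number of a turn 10.7, either way. A call with a gripper value outside its range is refused whole. The fingers move at their own pace and stop on an object; FORCE is the grip in N (left out, the last holds). Time passes only in rows, so rows that do not move let the fingers close. It gives the time, the measured TCP pose, the force, the opening and the grip force at its end, in the units of the state.
- state(): the state, without advancing time (a new reading comes with each control period).
- camera(name): name is "side" or "top" or "wrist"; returns a dict with "frame" (480x640x3 uint8, blue, green, red), "fx", "fy", "cx", "cy" (pixels), "dist_coeffs" ([k1, k2, p1, p2, k3] as OpenCV has them; the pictures are not rectified), "position" and "orientation" of the camera in the world. Camera axes: x right, y down, z forward; pixel columns grow to the right and rows downward; lengths in m; the calibration is good to about 2 mm. A picture is of the moment at which its call begins. There is no depth.
- sign_off(): hands the job in; it is judged then, once.
The state is a dict: "t": time; "q": joint angles; "joint_velocities": joint speeds; "effort": joint torques, N m; "tcp_pos": TCP position; "tool_rot": TCP orientation; "force": force on the tool from outside, world axes, zero at the start; "ft_torque": the same for the moment, N m; "grip_width": finger opening in m; "finger_force": force on a finger pad.
Only numpy, scipy, OpenCV 4.12 (cv2) and the standard library are available. Lean on these libraries where they do the work, as an engineer would, in place of code of your own. Each camera call takes 0.05 s, during which the arm holds its last target. There are 200 camera calls.

### The job

Set up the red counter display: first take the stray screwdriver out of the display tray and put it in the blue go-back bin, then lower the aluminium holder plate over the tray's two pins until it lies flush. Stand every red pack from the delivery carton upright in a slot of its own in the plate, down on the tray floor, and slide the yellow sign upright and fully home into the slot along the tray's back. Lower the plate, packs and sign into place rather than dropping them, and leave the hammer, tape measure and spray can where they are.

Things in the scene. Friction and masses are not known exactly. Their poses are not given: they have to be found in the camera images.
- tray: red counter display tray, fixed (place, yaw vary), 172 mm (own x, -100 to +72) x 250 mm (y) x 45 mm tall. Origin on the counter under the middle of its bay; x points from its back (robot's side) to its front, y to its left, z up. Open bay 132 x 192 mm, floor 4 mm and rim 45 mm above the counter. At each end a 29 mm wide ledge, level with the rim, carries one pin
- pin_left (a point): tip of the left locating pin: steel, 10 mm diameter, bullet nose over its top 10 mm (tip 3 mm across), standing 22 mm above the rim at tray x 0, y +108 mm. This point is 67 mm above the counter
- pin_right (a point): tip of the right locating pin, like the left one, at tray x 0, y -108 mm
- sign_slot (a point): middle of the mouth of the upright sign slot along the tray's back, 45 mm above the counter, at tray x -86 mm, y 0. Slot 12.5 mm (x) x 184 mm (y), floor 4 mm above the counter; black flared lips, 6 mm high and 5 mm out, lead into it. Axes as the tray's
- plate_grip (a point): aluminium holder plate, 140 mm (own x) x 244 mm (y) x 8 mm, 0.5 kg, at first flat on the counter. The point is the centre of its black bridge handle over the plate's middle, 40 mm above its underside: a bar 12 mm (x) x 90 mm (y) x 12 mm (z), 26 mm clear of the plate, on a post at each end (the middle 66 mm free). Seated, its underside lies on the tray's rim. Fits either way round
- hole_a (a point): centre, on the plate's underside, of one pin hole: 12 mm diameter, right through, at plate x 0, y +108 mm. Axes as the plate's
- hole_b (a point): the same for the other pin hole, at plate x 0, y -108 mm
- slot1 (a point): middle of the mouth of pack slot 1 of the holder plate, on the plate's top face 8 mm above its underside, at plate x -44, y -50 mm. The slot is 27 mm (plate x) x 84 mm (plate y), right through; flared lips 6 mm high and 5 mm out lead into it. With the plate seated a pack passes through down to the tray's floor
- slot2 (a point): middle of the mouth of pack slot 2 of the holder plate, on the plate's top face 8 mm above its underside, at plate x -44, y 50 mm. The slot is 27 mm (plate x) x 84 mm (plate y), right through; flared lips 6 mm high and 5 mm out lead into it. With the plate seated a pack passes through down to the tray's floor
- slot3 (a point): middle of the mouth of pack slot 3 of the holder plate, on the plate's top face 8 mm above its underside, at plate x 44, y -50 mm. The slot is 27 mm (plate x) x 84 mm (plate y), right through; flared lips 6 mm high and 5 mm out lead into it. With the plate seated a pack passes through down to the tray's floor
- slot4 (a point): middle of the mouth of pack slot 4 of the holder plate, on the plate's top face 8 mm above its underside, at plate x 44, y 50 mm. The slot is 27 mm (plate x) x 84 mm (plate y), right through; flared lips 6 mm high and 5 mm out lead into it. With the plate seated a pack passes through down to the tray's floor
- carton: cardboard delivery carton, fixed (place, yaw vary), 158 mm (own x, -76 to +82) x 206 mm (y), walls 45 mm tall, floor 4 mm thick; origin on the counter. Pack compartments, 27 x 94 mm, at x -46.5 and +13.5 mm, y -52 and +52 mm; sign compartment, 12.5 x 198 mm, at x +66 mm, y 0
- pack1_mid (a point): a red bit-set pack with a cream label, 24 mm thick (own x) x 80 mm wide (y) x 120 mm tall (z), 0.22 kg, at first standing upright in a compartment of the carton, foot 4 mm above the counter; grip it across the 24 mm near its top. The point is its centre, 60 mm above its foot. Absent (None from the start) in some runs
- pack2_mid (a point): a red bit-set pack with a cream label, 24 mm thick (own x) x 80 mm wide (y) x 120 mm tall (z), 0.22 kg, at first standing upright in a compartment of the carton, foot 4 mm above the counter; grip it across the 24 mm near its top. The point is its centre, 60 mm above its foot. Absent (None from the start) in some runs
- pack3_mid (a point): a red bit-set pack with a cream label, 24 mm thick (own x) x 80 mm wide (y) x 120 mm tall (z), 0.22 kg, at first standing upright in a compartment of the carton, foot 4 mm above the counter; grip it across the 24 mm near its top. The point is its centre, 60 mm above its foot. Absent (None from the start) in some runs
- pack4_mid (a point): a red bit-set pack with a cream label, 24 mm thick (own x) x 80 mm wide (y) x 120 mm tall (z), 0.22 kg, at first standing upright in a compartment of the carton, foot 4 mm above the counter; grip it across the 24 mm near its top. The point is its centre, 60 mm above its foot. Absent (None from the start) in some runs
- sign_mid (a point): yellow sign panel, 10 mm thick (own x) x 180 mm wide (y) x 116 mm tall (z), 0.16 kg, at first standing upright in the carton's sign compartment, foot 4 mm above the counter. The point is its centre, 58 mm above its foot. Either face may look forward
- bin: blue open go-back bin, fixed (place, yaw vary), 110 mm (own x) x 200 mm (y) x 60 mm tall, walls and floor 4 mm thick; origin under its centre
- screwdriver_handle (a point): stray screwdriver, 160 mm long, at first lying in the tray's bay, roughly along the tray's y. The point is the middle of its orange handle (26 mm diameter, 80 mm long), 40 mm from the tool's middle and 13 mm above what it lies on; own x runs along the tool from handle to blade
- hammer: bystander: claw hammer with a wooden handle, 260 mm long, lying on the counter
- tape_measure: bystander: yellow and black tape measure, 45 x 75 x 70 mm, on the counter
- spray_can: bystander: spray can, 54 mm diameter, 170 mm tall, standing on the counter
Mind the look-alikes: they are no part of the job. Of the things that look like the part that bears screwdriver_handle, the largest one is meant.

How it is judged:
By the outcome, as a careful person would: the job done as asked, in the order asked, and still so for the second after the job is handed in, with the robot touching nothing.
Of pack1, pack2, pack3, pack4 only 2 to 4 are there at a start; the rules pass over those that are not, and their reading is None.
At some moment in a run one of plate may be knocked a few centimetres aside while the robot is not near it.
It also fails if it takes over 210 s, if anything falls off the work surface, if the arm or the gripper's body presses on something with over 40 N, if the wrist force passes 120 N, or if a joint passes its speed limit or range.

## Working session

There is one attempt and no reset: what is moved stays moved. The work goes in short steps, Python scripts to look and compute and a shell command to move; the robot and the scene stay as the last step left them, time stands still between calls to the robot, and variables do not carry over. Pictures are saved under pics/ and viewed, at most 17 in all, crops included, and the job is handed in when it is done.

```bash
mkdir -p pics; ls; python3 - <<'E'
from plant import *
import cv2
for n in ["top","side","wrist"]:
    c=camera(n); cv2.imwrite(f"pics/{n}0.png",c["frame"])
    print(n,c["fx"],c["fy"],c["cx"],c["cy"],c["dist_coeffs"],c["position"],c["orientation"])
s=state(); print(s["tcp_pos"],s["tool_rot"],s["grip_width"],s["t"])
E
```

```text
pics
top 503.70287169704926 503.70287169704926 326.9517354688991 237.54933625980172 [-0.09340707  0.          0.          0.          0.        ] [0.45305707 0.08221796 1.62350876] [[ 0.01737406 -0.99371355  0.11059619]
 [-0.99979695 -0.01613722  0.0120688 ]
 [-0.01020822 -0.11078342 -0.99379214]]
side 598.3763758485278 598.3763758485278 323.10364434465407 239.44715367634018 [0.06356364 0.         0.         0.         0.        ] [ 0.57146971 -0.90197806  1.1524325 ] [[ 0.99909999 -0.02711835  0.03261592]
 [-0.04200149 -0.73986103  0.67144734]
 [ 0.0059227  -0.67221295 -0.74033416]]
wrist 411.7032317179604 411.7032317179604 322.1628691549007 238.09801791780038 [-0.04175099  0.          0.          0.          0.        ] [0.20323627 0.64766803 0.3730503 ] [[ 0.39471509  0.88459863  0.24836518]
 [ 0.91879986 -0.37925089 -0.10943303]
 [-0.00261159  0.27139276 -0.96246514]]
[0.26614394 0.61975943 0.23822006] [[-9.18792795e-01  3.94738869e-01 -1.01213158e-03]
 [ 3.94740063e-01  9.18791391e-01 -1.63189915e-03]
 [ 2.85763753e-04 -1.89890606e-03 -9.99998156e-01]] 0.08495880653969898 0.15
```

View pics/top0.png

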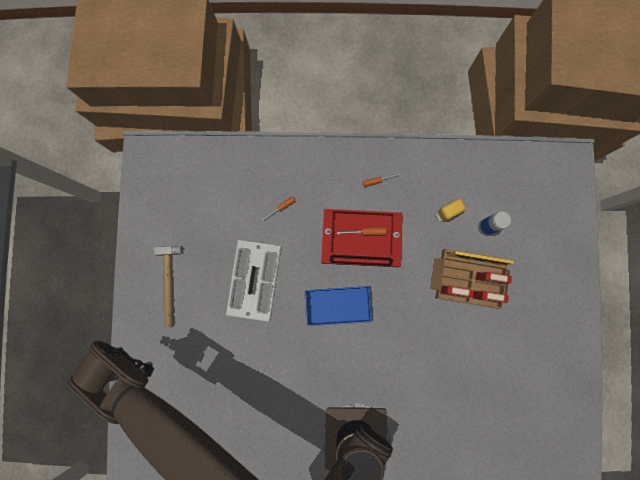

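View pics/side0.png

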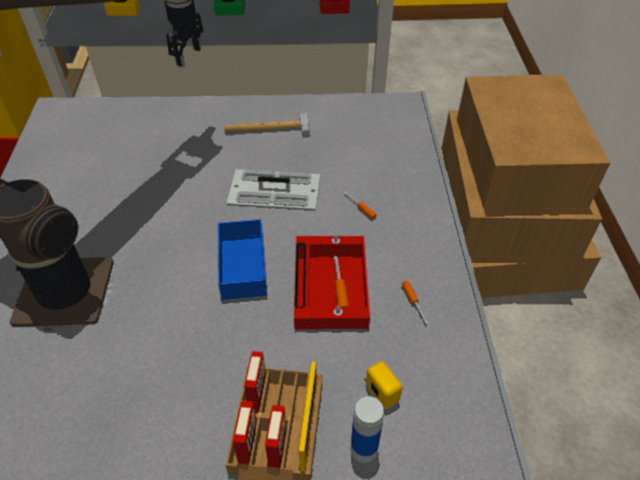

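The top view shows three orange-handled screwdrivers: (373,231) in the tray, which is the largest; (286,204) on the counter; and (373,182) on the counter. I choose the tray one. The plate is at (254,280), the bin at (338,306), and the carton at (473,280) holds three packs, at (497,278), (458,292) and (493,297), with the sign along its far edge at (478,255).

```bash
cat > h.py <<'E'
from plant import *
import cv2, numpy as np
def ray(c,px):
    K=np.array([[c["fx"],0,c["cx"]],[0,c["fy"],c["cy"]],[0,0,1]])
    u=cv2.undistortPoints(np.array(px,float).reshape(-1,1,2),K,np.array(c["dist_coeffs"]))[:,0]
    return np.c_[u,np.ones(len(u))]@np.array(c["orientation"]).T
def onz(c,px,z):
    d=ray(c,px); p=np.array(c["position"]); return p+d*((z-p[2])/d[:,2])[:,None]
def tri(c1,p1,c2,p2):
    d1=ray(c1,[p1])[0];d2=ray(c2,[p2])[0];a=np.array(c1["position"]);b=np.array(c2["position"])
    st=np.linalg.lstsq(np.c_[d1,-d2],b-a,rcond=None)[0]
    P=a+d1*st[0];Q=b+d2*st[1]; return (P+Q)/2,np.linalg.norm(P-Q)
def proj(c,P):
    R=np.array(c["orientation"]).T; K=np.array([[c["fx"],0,c["cx"]],[0,c["fy"],c["cy"]],[0,0,1]])
    return cv2.projectPoints(np.array(P,float).reshape(-1,1,3),cv2.Rodrigues(R)[0],-R@np.array(c["position"]),K,np.array(c["dist_coeffs"]))[0][:,0]
def mask(c,lo,hi):
    return cv2.inRange(cv2.cvtColor(c["frame"],cv2.COLOR_BGR2HSV),np.array(lo),np.array(hi))
def blobs(m,amin=30):
    cs=cv2.findContours(m,cv2.RETR_EXTERNAL,cv2.CHAIN_APPROX_NONE)[0]
    return sorted([k for k in cs if cv2.contourArea(k)>amin],key=cv2.contourArea,reverse=True)
def rect(c,k,z):
    """min-area rectangle in world xy of contour cast on plane z: centre, size, long-axis angle"""
    P=onz(c,k.reshape(-1,2),z)[:,:2].astype(np.float32)*1000
    (x,y),(w,h),_=r=cv2.minAreaRect(P); b=cv2.boxPoints(r)
    e=b[1]-b[0]; f=b[2]-b[1]; L=e if np.linalg.norm(e)>np.linalg.norm(f) else f
    return np.round([x,y],1),np.round(sorted([w,h]),1),round(np.degrees(np.arctan2(L[1],L[0]))%180,1)
CB={'red':([0,150,50],[6,255,255]),'blue':([105,120,50],[125,255,255]),'orange':([7,190,140],[16,255,255]),'yellow':([20,150,100],[32,255,255]),'white':([0,0,165],[180,40,255])}
E
python3 - <<'E'
from h import *
c=camera("top");f=c["frame"]
for n,z in [('red',.045),('blue',.06),('orange',.017),('yellow',.12),('white',.008)]:
    m=mask(c,*CB[n])
    for k in blobs(m,25)[:7]:
        x,y=k.reshape(-1,2).mean(0)
        if y<130: continue
        print(n,(int(x),int(y)),cv2.contourArea(k),*rect(c,k,z))
cr=f[160:345,220:525]
cv2.imwrite("pics/crop1.png",cv2.resize(cr,None,fx=2.6,fy=2.6,interpolation=cv2.INTER_CUBIC))
E
```

```text
red (361, 236) 3564.5 [631.5  -8. ] [171.3 246.8] 88.0
red (360, 260) 166.5 [559.1  -5.1] [ 13.8 179.4] 88.3
red (476, 294) 96.0 [ 458.1 -372.1] [25.2 61.8] 83.6
red (483, 275) 75.5 [ 516.5 -391.8] [22.  45.1] 90.7
red (446, 289) 56.5 [ 471.2 -275.6] [21.8 35. ] 90.7
blue (338, 305) 2190.0 [416.9  63.4] [108.7 199.5] 94.6
blue (487, 226) 108.0 [ 670.5 -401.5] [37.9 49.6] 22.5
yellow (452, 208) 273.0 [ 713.2 -277.7] [40.4 77. ] 119.4
yellow (483, 256) 127.0 [ 569.3 -370.4] [  9.5 179. ] 81.4
white (251, 280) 2230.5 [492.  337.5] [137.7 243.1] 172.7
```

View pics/crop1.png

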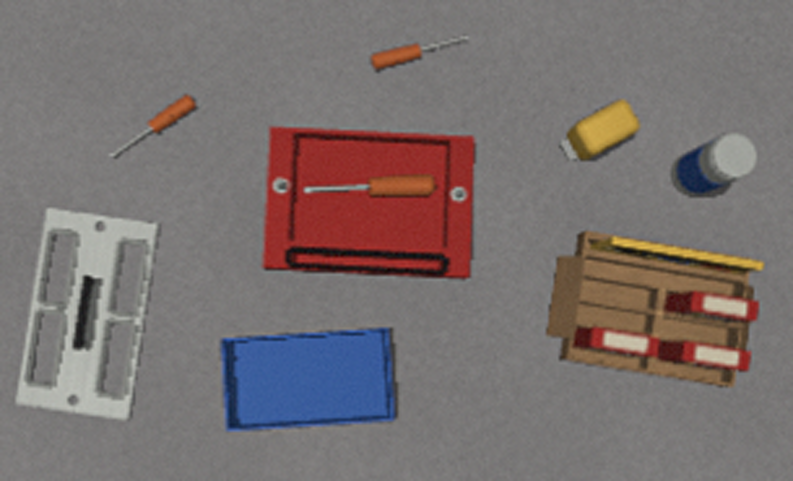

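The crop confirms the choice: the large screwdriver lies in the tray with its handle at crop (402,186), full-frame (374.6,231.5), and its blade pointing left (+y). The pins are at full-frame (328,231) and (396,235). Next I take finer measurements and check them against the given sizes.

```bash
python3 - <<'E'
from h import *
c=camera("top");s=camera("side")
print("pins",onz(c,[[328,231.2],[396.2,234.6]],.067).round(4))
m=mask(c,[4,120,120],[18,255,255])
m2=cv2.morphologyEx(mask(c,[6,150,150],[16,235,255]),cv2.MORPH_OPEN,np.ones((3,3)))
for k in blobs(m2,20):
    x,y=k.reshape(-1,2).mean(0)
    if y>130: print("orange",(int(x),int(y)),cv2.contourArea(k),*rect(c,k,.02))
m=mask(c,[10,5,150],[35,110,255])
for k in blobs(m,15):
    x,y=k.reshape(-1,2).mean(0)
    if 440<x<530 and 260<y<310: print("label",(int(x),int(y)),*rect(c,k,.124))
m=mask(c,[0,0,0],[180,255,60])
for k in blobs(m,15):
    x,y=k.reshape(-1,2).mean(0)
    if 225<x<285 and 240<y<320: print("bar",(int(x),int(y)),*rect(c,k,.046))
# side checks
for n,cam in [('side',s)]:
    k=max((k for k in blobs(mask(cam,*CB['yellow'])) if k.reshape(-1,2)[:,1].mean()>340 and k.reshape(-1,2)[:,0].mean()<330),key=cv2.contourArea)
    print('sign side mean px',k.reshape(-1,2).mean(0))
print(state()["t"])
E
```

```text
pins [[ 0.6462  0.0982  0.067 ]
 [ 0.639  -0.1142  0.067 ]]
orange (373, 230) 75.5 [655.1 -48.9] [12.9 70.7] 90.9
orange (371, 180) 42.5 [819.8 -41.1] [12.  55.5] 105.2
label (460, 291) [ 465.9 -298.1] [14.7 49.2] 81.3
label (495, 296) [ 452.1 -405.4] [15.2 46.9] 82.6
label (498, 277) [ 509.2 -415.2] [16.1 47.7] 80.5
bar (251, 279) [492.3 334.9] [11.8 85.3] 174.3
sign side mean px [306.24107143 416.        ]
0.3
```

```bash
cat >> h.py <<'E'
def plan(pos,yaw=None,sm=.0625):
    """turn about tool z (deg) to bring tool y to world yaw, then shift in tool axes after that turn"""
    s=state();R=np.array(s["tool_rot"]);p=np.array(s["tcp_pos"])
    y0=np.degrees(np.arctan2(R[1,1],R[0,1])); yaw=y0 if yaw is None else yaw
    a=np.radians(yaw);Rn=np.array([[-np.sin(a)*-1*0+np.sin(a)*-1,np.cos(a),0],[np.cos(a),np.sin(a),0],[0,0,-1.]])
    d=Rn.T@(np.array(pos)-p); t=-((yaw-y0+180)%360-180)
    print("t",round(s["t"],2),"tcp",p.round(4),"yaw",round(y0,2),"turn z %.1f (%d rows)"%(t,np.ceil(abs(t)/10.7)),"shift mm",(d*1000).round(1),"tilt",R[:2,2].round(4),"j6",round(s["q"][5],2),"grip",round(s["grip_width"],4),"F",np.array(s["force"]).round(1))
E
python3 - <<'E'
from h import *
plan([.655,-.049,.12],1)
E
```

```text
t 0.3 tcp [0.2663 0.62   0.2388] yaw 66.75 turn z 65.8 (7 rows) shift mm [-675.7  377.   118.8] tilt [-0.0004 -0.0007] j6 -0.15 grip 0.0853 F [-0.2 -0.4  0.2]
```

```bash
python3 -m handwheel '[[[0,0,0],[0,0,9.4],1],[[0,0,0],[0,0,9.4],1],[[0,0,0],[0,0,9.4],1],[[0,0,0],[0,0,9.4],1],[[0,0,0],[0,0,9.4],1],[[0,0,0],[0,0,9.4],1],[[0,0,0],[0,0,9.4],1],[[-0.052,0.029,0],[0,0,0],1],[[-0.052,0.029,0],[0,0,0],1],[[-0.052,0.029,0],[0,0,0],1],[[-0.052,0.029,0],[0,0,0],1],[[-0.052,0.029,0],[0,0,0],1],[[-0.052,0.029,0],[0,0,0],1],[[-0.052,0.029,0.01],[0,0,0],1],[[-0.052,0.029,0.01],[0,0,0],1],[[-0.052,0.029,0.01],[0,0,0],1],[[-0.052,0.029,0.01],[0,0,0],1],[[-0.052,0.029,0.01],[0,0,0],1],[[-0.052,0.029,0.01],[0,0,0],1],[[0,0,0],[0,0,0],1]]' 40
python3 - <<'E'
from h import *
c=camera("wrist");cv2.imwrite("pics/w1.png",c["frame"])
m=cv2.morphologyEx(mask(c,[6,150,120],[16,240,255]),cv2.MORPH_OPEN,np.ones((3,3)))
for k in blobs(m,200): print("orange",k.reshape(-1,2).mean(0),cv2.contourArea(k),*rect(c,k,.02))
plan([.655,-.049,.12],1)
E
```

```text
t: 2.8
tcp_pos: [0.6256, -0.0017, 0.1781]
tool_rot: [[-0.011, 1.0, -0.001], [1.0, 0.011, -0.0], [-0.0, -0.001, -1.0]]
force: [-0.1, 0.0, -0.7]
grip_width: 0.0858
finger_force: 0.0
orange [361.25984252 278.57874016] 3192.0 [656. -50.] [25.5 86.3] 92.9
orange [567.55555556 269.5026455 ] 1961.5 [814.8 -39.7] [21.4 67.1] 106.6
t 2.85 tcp [6.249e-01 3.000e-04 1.785e-01] yaw 0.76 turn z -0.2 (1 rows) shift mm [-49.8  29.2  58.5] tilt [-0.0015  0.0005] j6 -0.18 grip 0.0853 F [-0.1  0.8  0.4]
```

View pics/w1.png

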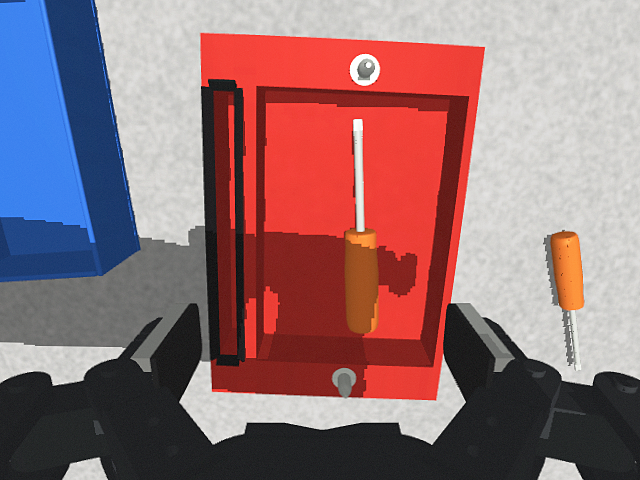

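The wrist view shows the tray's screwdriver with its handle at (361,279), measuring 26 x 86 mm as expected. The pins are at (365,68) and (344,378). Going down to grasp it.

```bash
python3 -m handwheel '[[[-0.045,0.031,0],[0,0,-1],1],[[0,0,0.04],[0,0,0],1],[[0,0,0.04],[0,0,0],1],[[0,0,0.04],[0,0,0],1],[[0,0,0.03],[0,0,0],1],[[0,0,0.012],[0,0,0],1],[[0,0,0],[0,0,0],1],[[0,0,0],[0,0,0],0.1],[[0,0,0],[0,0,0],0.1],[[0,0,0],[0,0,0],0.1],[[0,0,0],[0,0,0],0.1],[[0,0,0],[0,0,0],0.1],[[0,0,0],[0,0,0],0.1]]' 50
python3 - <<'E'
from h import *
plan([.437,.023,.12],4.6)
E
```

```text
t: 4.47
tcp_pos: [0.6573, -0.0427, 0.0187]
tool_rot: [[-0.034, 0.999, 0.002], [0.999, 0.034, -0.0], [-0.0, 0.002, -1.0]]
force: [-0.4, -0.7, 5.4]
grip_width: 0.023
finger_force: 49.1
t 4.47 tcp [ 0.6573 -0.0427  0.0187] yaw 1.95 turn z -2.7 (1 rows) shift mm [  83.1 -214.4 -101.3] tilt [ 0.0018 -0.0004] j6 -0.25 grip 0.023 F [-0.4 -0.7  5.4]
```

```bash
python3 -m handwheel '[[[0,0,-0.03],[0,0,0],0.1],[[0,0,-0.03],[0,0,0],0.1],[[0,0,-0.035],[0,0,0],0.1],[[0,0,-0.035],[0,0,-2.7],0.1],[[0.015,-0.036,0],[0,0,0],0.1],[[0.015,-0.036,0],[0,0,0],0.1],[[0.015,-0.036,0],[0,0,0],0.1],[[0.015,-0.036,0],[0,0,0],0.1],[[0.015,-0.036,0],[0,0,0],0.1],[[0.015,-0.036,0],[0,0,0],0.1],[[0,0,0],[0,0,0],0.1],[[0,0,0],[0,0,0],0.1]]'
python3 - <<'E'
from h import *
plan([.437,.03,.03],4.6)
c=camera("wrist");cv2.imwrite("pics/w2.png",c["frame"])
E
```

```text
t: 5.98
tcp_pos: [0.4344, 0.0296, 0.1475]
tool_rot: [[-0.081, 0.997, 0.001], [0.997, 0.081, -0.0], [-0.0, 0.001, -1.0]]
force: [-0.2, 0.1, -0.9]
grip_width: 0.0229
finger_force: 49.5
t 5.97 tcp [0.4344 0.0296 0.1475] yaw 4.65 turn z 0.0 (1 rows) shift mm [  0.2   2.6 117.5] tilt [ 0.0012 -0.0003] j6 -0.25 grip 0.0229 F [-0.2  0.1 -0.9]
```

View pics/w2.png

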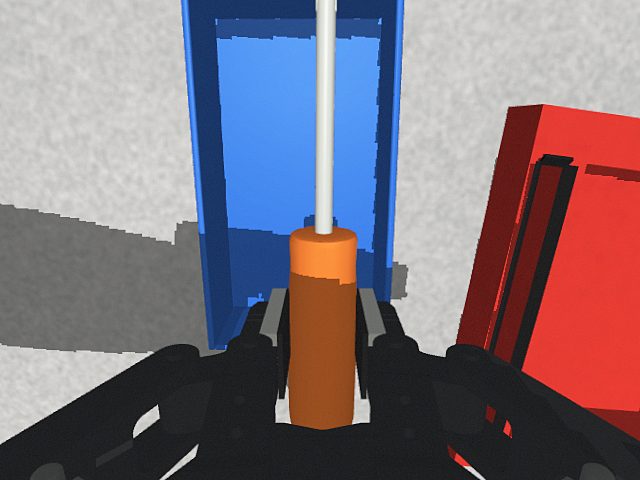

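The wrist view shows the screwdriver held straight over the bin, handle around (323,330), blade along the bin's length. Lowering it and releasing.

```bash
python3 -m handwheel '[[[0,0,0.035],[0,0,0],0.1],[[0,0,0.035],[0,0,0],0.1],[[0,0,0.03],[0,0,0],0.1],[[0,0,0.02],[0,0,0],0.1],[[0,0,0.007],[0,0,0],0.1],[[0,0,0],[0,0,0],0.1],[[0,0,0],[0,0,0],0.4],[[0,0,0],[0,0,0],0.4],[[0,0,0],[0,0,0],0.4],[[0,0,-0.03],[0,0,0],0.4],[[0,0,-0.05],[0,0,0],0.4],[[0,0,-0.05],[0,0,0],0.6],[[0,0,-0.05],[0,0,0],0.6],[[0,0,0],[0,0,0],0.6]]'
python3 - <<'E'
from h import *
c=camera("top")
print("white",[rect(c,k,.008) for k in blobs(mask(c,*CB['white']),800)])
for k in blobs(mask(c,[0,0,0],[180,255,60]),15):
    x,y=k.reshape(-1,2).mean(0)
    if 200<x<300 and 220<y<340: print("bar",(int(x),int(y)),*rect(c,k,.046))
for k in blobs(cv2.morphologyEx(mask(c,[6,150,150],[16,235,255]),cv2.MORPH_OPEN,np.ones((3,3))),15):
    x,y=k.reshape(-1,2).mean(0)
    if y>130: print("orange",(int(x),int(y)),*rect(c,k,.02))
plan([.49,.2,.25],82)
E
```

```text
t: 7.78
tcp_pos: [0.4381, 0.0289, 0.2063]
tool_rot: [[-0.081, 0.997, 0.012], [0.997, 0.081, -0.002], [-0.003, 0.012, -1.0]]
force: [0.1, -0.8, 0.3]
grip_width: 0.0512
finger_force: 0.0
white [(array([491.9, 337.3]), array([138.1, 243. ]), np.float32(172.7))]
bar (251, 279) [492.3 334.9] [11.8 85.3] 174.3
orange (372, 180) [819.9 -41.5] [12.7 54.7] 106.5
orange (284, 203) [741.4 239. ] [11.9 55.6] 125.1
t 7.83 tcp [0.4362 0.0292 0.2032] yaw 4.63 turn z -77.4 (8 rows) shift mm [-29.5 176.7 -46.8] tilt [ 0.0062 -0.0011] j6 -0.25 grip 0.0509 F [-0.1 -0.8 -1.1]
```

```bash
python3 -m handwheel '[[[0,0,-0.01],[0,0,-9.8],0.6],[[0,0,0],[0,0,-9.8],0.6],[[0,0,0],[0,0,-9.8],0.6],[[0,0,0],[0,0,-9.8],0.6],[[0,0,0],[0,0,-9.8],0.6],[[0,0,0],[0,0,-9.8],0.6],[[0,0,0],[0,0,-9.8],0.6],[[0,0,0],[0,0,-9.6],0.6],[[-0.003,0.052,0],[0,0,0],0.6],[[-0.003,0.052,0],[0,0,0],0.6],[[-0.003,0.052,0],[0,0,0],0.6],[[-0.003,0.052,0],[0,0,0],0.6],[[-0.003,0.052,0],[0,0,0],0.6],[[-0.003,0.052,0],[0,0,0],0.6],[[0,0,0],[0,0,0],0.6],[[0,0,0],[0,0,0],0.6]]'
python3 - <<'E'
from h import *
c=camera("wrist");cv2.imwrite("pics/w3.png",c["frame"])
print("white",[rect(c,k,.008) for k in blobs(mask(c,*CB['white']),3000)])
plan([.492,.336,.05],82.7)
t=camera("top");cv2.imwrite("pics/t3.png",cv2.resize(t["frame"][180:340,210:410],None,fx=4,fy=3.7,interpolation=cv2.INTER_CUBIC))
print("white",[rect(t,k,.008) for k in blobs(mask(t,*CB['white']),300)])
E
```

```text
t: 9.82
tcp_pos: [0.49, 0.3366, 0.2081]
tool_rot: [[-0.992, 0.124, -0.003], [0.124, 0.992, -0.002], [0.003, -0.002, -1.0]]
force: [0.5, -0.9, 0.5]
grip_width: 0.0515
finger_force: 0.0
white [(array([492.4, 336.3]), array([140.6, 244.5]), np.float32(172.9))]
t 9.88 tcp [0.4902 0.3361 0.2087] yaw 82.82 turn z 0.1 (1 rows) shift mm [-1.800e+00  1.000e-01  1.587e+02] tilt [-0.0026 -0.0016] j6 -1.01 grip 0.0512 F [ 0.3 -0.4  0.9]
white [(array([563.1, 328.7]), array([ 99.6, 136.5]), np.float32(82.4))]
```

View pics/w3.png

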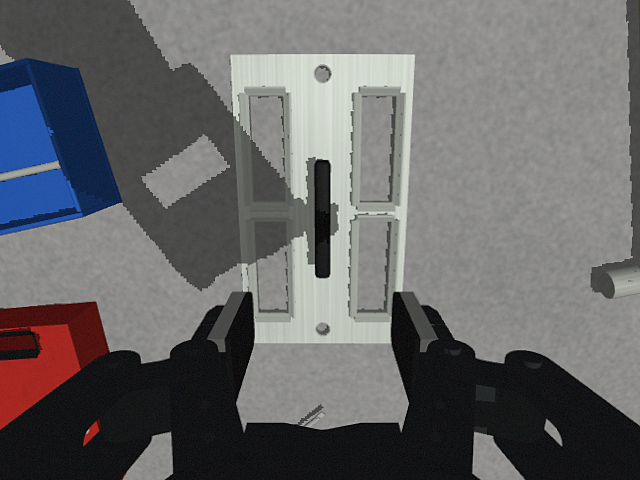

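View pics/t3.png

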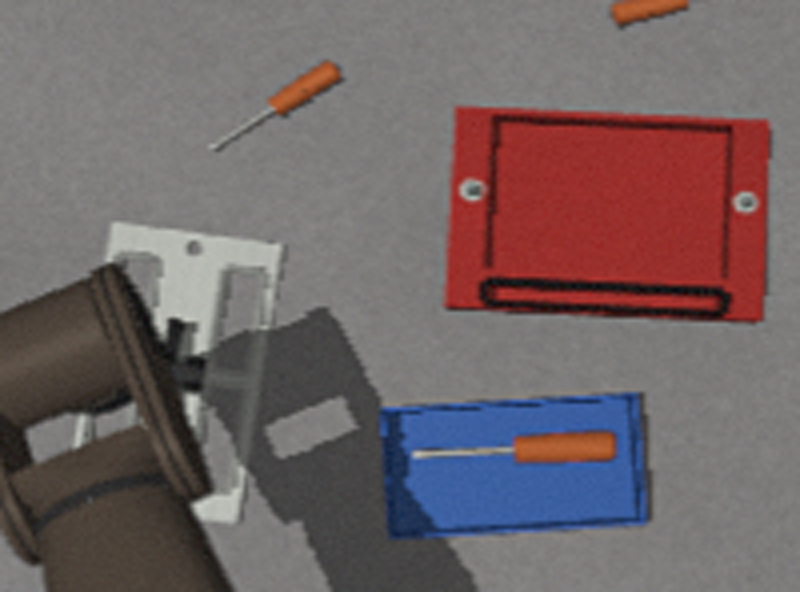

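The top crop shows the large screwdriver lying in the blue bin (565,447 in the crop) and the tray bay empty. The wrist view shows the plate centred on its bar at (322,218), with holes at (322,73) and (322,328). The plate has not moved, so I grip it.

```bash
python3 -m handwheel '[[[-0.002,0,0.04],[0,0,0],0.6],[[0,0,0.04],[0,0,0],0.6],[[0,0,0.04],[0,0,0],0.6],[[0,0,0.035],[0,0,0],0.6],[[0,0,0.018],[0,0,0],0.6],[[0,0,0.005],[0,0,0],0.6],[[0,0,0],[0,0,0],0],[[0,0,0],[0,0,0],0],[[0,0,0],[0,0,0],0],[[0,0,0],[0,0,0],0],[[0,0,0],[0,0,0],0],[[0,0,0],[0,0,0],0],[[0,0,0],[0,0,0],0],[[0,0,0],[0,0,0],0]]' 100
python3 - <<'E'
from h import *
plan([.644,-.008,.2],-2)
E
```

```text
t: 11.68
tcp_pos: [0.4937, 0.3371, 0.0344]
tool_rot: [[-0.992, 0.124, 0.002], [0.124, 0.992, 0.0], [-0.002, 0.001, -1.0]]
force: [-1.1, -2.7, 6.8]
grip_width: 0.0095
finger_force: 98.3
t 11.68 tcp [0.4937 0.3371 0.0344] yaw 82.87 turn z 84.9 (8 rows) shift mm [-339.7  162.2 -165.6] tilt [0.0025 0.0004] j6 -1.02 grip 0.0095 F [-1.1 -2.7  6.8]
```

```bash
python3 - <<'E'
from h import *
for n in ["top","side"]:
    c=camera(n)
    for P in [(.6465,.0995,.045),(.6393,-.116,.045)]:
        u,v=proj(c,P)[0].round().astype(int); r=12
        f=c["frame"][v-r:v+r,u-r:u+r].astype(int); sat=f.max(2)-f.min(2)
        m=(sat<70).astype(np.uint8); k=max(blobs(m,0),key=cv2.contourArea); h=cv2.convexHull(k)
        M=cv2.minEnclosingCircle(h); x0,y0,w,hh=cv2.boundingRect(h)
        px=np.array([x0+(w-1)/2+u-r,y0+(hh-1)/2+v-r])
        print(n,(u,v),px,(w,hh),onz(c,[px],.045).round(4),"as tip",onz(c,[px],.067).round(4))
    ks=blobs(mask(c,*CB['red']),2000)
    k=max(ks,key=cv2.contourArea)
    if n=="top": print(rect(c,cv2.convexHull(k),.045))
    cv2.imwrite(f"pics/{n}p.png",c["frame"])
a=cv2.imread("pics/topp.png")[205:275,310:415];b=cv2.imread("pics/sidep.png")[225:340,285:380]
cv2.imwrite("pics/pins.png",np.vstack([cv2.resize(a,(400,267),interpolation=cv2.INTER_CUBIC),cv2.resize(b,(400,330)[::1],interpolation=cv2.INTER_CUBIC)]))
E
```

```text
top (np.int64(328), np.int64(232)) [319.5 231.5] (8, 24) [[0.6476 0.1253 0.045 ]] as tip [[0.6449 0.1247 0.067 ]]
top (np.int64(396), np.int64(235)) [404.  234.5] (7, 24) [[ 0.6424 -0.1417  0.045 ]] as tip [[ 0.6397 -0.1386  0.067 ]]
(array([631.4,  -8.1]), array([171.4, 246.6]), np.float32(88.1))
side (np.int64(334), np.int64(240)) [333.5 235.5] (24, 16) [[0.647  0.1148 0.045 ]] as tip [[0.6455 0.0946 0.067 ]]
side (np.int64(336), np.int64(311)) [337.5 310. ] (8, 9) [[ 0.6437 -0.1136  0.045 ]] as tip [[ 0.6423 -0.1293  0.067 ]]
```

View pics/pins.png

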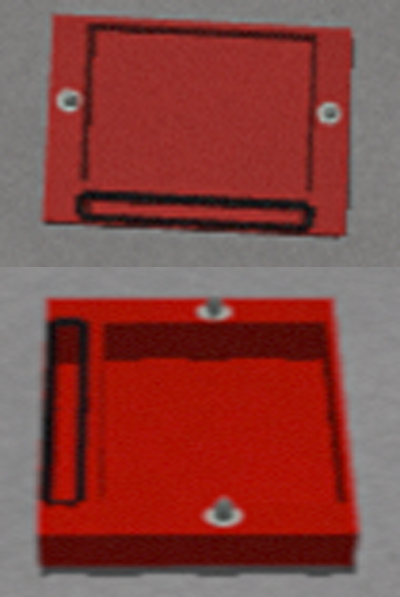

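The crop shows the pin rings at top (327.9,231.2) and (396.6,234.4), and side (335.8,241) and (338,311.4).

```bash
python3 - <<'E'
from h import *
c=camera("top");s=camera("side")
for a in ([327.5,230.9],[396.2,234.1]): print("top",onz(c,[a],.045).round(4))
for a in ([335.4,240.8],[337.6,311.1]): print("side",onz(s,[a],.045).round(4))
E
```

```text
top [[0.6499 0.1    0.045 ]]
top [[ 0.6432 -0.117   0.045 ]]
side [[0.6507 0.0967 0.045 ]]
side [[ 0.6437 -0.1167  0.045 ]]
```

```bash
python3 -m handwheel '[[[0,0,-0.01],[0,0,0],0],[[0,0,-0.03],[0,0,0],0],[[0,0,-0.04],[0,0,0],0],[[0,0,-0.04],[0,0,0],0],[[0,0,-0.01],[0,0,9.4],0],[[0,0,0],[0,0,9.4],0],[[0,0,0],[0,0,9.4],0],[[0,0,0],[0,0,9.4],0],[[0,0,0],[0,0,9.4],0],[[0,0,0],[0,0,9.4],0],[[0,0,0],[0,0,9.4],0],[[0,0,0],[0,0,9.4],0],[[0,0,0],[0,0,9.4],0],[[0,0,0],[0,0,0],0],[[-0.034,0.016,0],[0,0,0],0],[[-0.034,0.016,0],[0,0,0],0],[[-0.034,0.016,0],[0,0,0],0],[[-0.034,0.016,0],[0,0,0],0],[[-0.034,0.016,0],[0,0,0],0]]'
python3 - <<'E'
from h import *
plan([.6465,-.0102,.12],-1.9)
E
```

```text
t: 14.25
tcp_pos: [0.5672, 0.1634, 0.1618]
tool_rot: [[0.027, 1.0, -0.001], [1.0, -0.027, 0.0], [0.0, -0.001, -1.0]]
force: [0.8, 0.2, -4.5]
grip_width: 0.0097
finger_force: 98.1
t 14.25 tcp [0.5672 0.1634 0.1618] yaw -1.56 turn z 0.3 (1 rows) shift mm [-170.9   85.    41.8] tilt [-0.0009  0.0002] j6 0.14 grip 0.0097 F [ 0.8  0.2 -4.5]
```

```bash
python3 -m handwheel '[[[-0.028,0.014,0],[0,0,0.3],0],[[-0.028,0.014,0],[0,0,0],0],[[-0.028,0.014,0],[0,0,0],0],[[-0.028,0.014,0],[0,0,0],0],[[-0.028,0.014,0],[0,0,0],0],[[-0.028,0.014,0],[0,0,0],0],[[0,0,0],[0,0,0],0],[[0,0,0.02],[0,0,0],0],[[0,0,0.01],[0,0,0],0],[[0,0,0],[0,0,0],0],[[0,0,0],[0,0,0],0]]'
python3 - <<'E'
from h import *
plan([.6465,-.0102,.12],-1.9)
c=camera("wrist");cv2.imwrite("pics/w4.png",c["frame"])
zb=state()["tcp_pos"][2]-.0264
print("white",[rect(c,k,zb) for k in blobs(mask(c,*CB['white']),3000)])
E
```

```text
t: 15.62
tcp_pos: [0.6454, -0.0058, 0.1323]
tool_rot: [[0.035, 0.999, 0.0], [0.999, -0.035, 0.0], [0.0, 0.0, -1.0]]
force: [0.4, 0.2, -3.3]
grip_width: 0.0098
finger_force: 98.1
t 15.62 tcp [ 0.6454 -0.0058  0.1323] yaw -2.0 turn z -0.1 (1 rows) shift mm [-4.3  1.2 12.3] tilt [0.0001 0.    ] j6 -0.13 grip 0.0098 F [ 0.4  0.2 -3.3]
white [(array([668.9,   9.7]), array([194.2, 267.2]), np.float32(178.0)), (array([511.4, -53.6]), array([26.6, 78.2]), np.float32(27.9))]
```

View pics/w4.png

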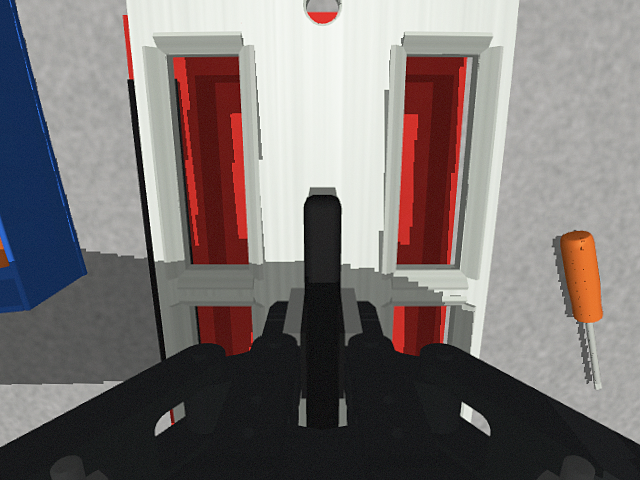

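The wrist view shows the plate level and parallel to the tray, its left hole at (323,8) and the tray bay visible through the slots. Centring and lowering to just above the pins.

```bash
python3 -m handwheel '[[[-0.0043,0.0011,0],[0,0,0],0],[[0,0,0.01],[0,0,0],0],[[0,0,0.01],[0,0,0],0],[[0,0,0],[0,0,0],0],[[0,0,0],[0,0,0],0]]'
python3 - <<'E'
from h import *
plan([.6465,-.0102,.0794],-1.9)
c=camera("wrist");f=c["frame"]
m=(f.min(2)<110).astype(np.uint8); m[60:]=0
for k in blobs(m[:60,290:360],80):
    x,y,w,h=cv2.boundingRect(k); print(x+290,y,w,h, onz(c,[[x+290+(w-1)/2,y+h-1-(w-1)/2]],state()["tcp_pos"][2]-.0264).round(4))
E
```

```text
t: 16.3
tcp_pos: [0.6463, -0.0107, 0.112]
tool_rot: [[0.036, 0.999, -0.0], [0.999, -0.036, 0.0], [0.0, -0.0, -1.0]]
force: [0.6, -0.5, -4.3]
grip_width: 0.0095
finger_force: 98.1
t 16.3 tcp [ 0.6463 -0.0107  0.112 ] yaw -2.05 turn z -0.1 (1 rows) shift mm [ 0.5  0.2 32.6] tilt [-0.0004  0.0001] j6 -0.14 grip 0.0095 F [ 0.6 -0.5 -4.3]
306 0 33 15 [[0.6504 0.1013 0.0861]]
312 11 21 12 [[0.6502 0.0967 0.0861]]
```

```bash
python3 -m handwheel '[[[0,0,0.005],[0,0,0],0],[[0,0,0.005],[0,0,0],0],[[0,0,0.005],[0,0,0],0],[[0,0,0.003],[0,0,0],0],[[0,0,0],[0,0,0],0]]'
```

```text
t: 16.98
tcp_pos: [0.6461, -0.0107, 0.0938]
tool_rot: [[0.036, 0.999, -0.001], [0.999, -0.036, 0.0], [0.0, -0.001, -1.0]]
force: [0.5, 0.3, -4.0]
grip_width: 0.0095
finger_force: 98.2
```

```bash
python3 -m handwheel '[[[0,0,0.004],[0,0,0],0],[[0,0,0.004],[0,0,0],0],[[0,0,0.003],[0,0,0],0],[[0,0,0],[0,0,0],0]]'
python3 -m handwheel '[[[0,0,0.0015],[0,0,0],0],[[0,0,0.001],[0,0,0],0],[[0,0,0],[0,0,0],0]]'
```

```text
t: 17.48
tcp_pos: [0.646, -0.0107, 0.0828]
tool_rot: [[0.036, 0.999, -0.001], [0.999, -0.036, 0.0], [0.0, -0.001, -1.0]]
force: [-0.7, 1.1, -4.7]
grip_width: 0.0097
finger_force: 98.2
t: 17.85
tcp_pos: [0.6463, -0.0107, 0.0808]
tool_rot: [[0.036, 0.999, -0.0], [0.999, -0.036, 0.0], [0.0, -0.0, -1.0]]
force: [-0.3, -0.4, -4.2]
grip_width: 0.01
finger_force: 98.2
```

```bash
python3 -m handwheel '[[[0,0,0.001],[0,0,0],0],[[0,0,0.001],[0,0,0],0],[[0,0,0],[0,0,0],0]]'
```

```text
t: 18.23
tcp_pos: [0.6465, -0.0107, 0.0794]
tool_rot: [[0.036, 0.999, 0.0], [0.999, -0.036, -0.0], [-0.0, 0.0, -1.0]]
force: [-2.0, 1.1, -0.5]
grip_width: 0.0097
finger_force: 98.6
```

```bash
python3 -m handwheel '[[[0,0,0.0005],[0,0,0],0],[[0,0,0],[0,0,0],0],[[0,0,0],[0,0,0],0.35],[[0,0,0],[0,0,0],0.35],[[0,0,0],[0,0,0],0.35],[[0,0,-0.03],[0,0,0],0.45],[[0,0,-0.05],[0,0,0],0.45],[[0,0,-0.05],[0,0,0],0.45],[[0,0,-0.03],[0,0,0],0.45],[[0,0,0],[0,0,0],0.45],[[0,0,0],[0,0,0],0.45]]'
python3 - <<'E'
from h import *
c=camera("wrist");cv2.imwrite("pics/w5.png",c["frame"])
print("white",[rect(c,k,.053) for k in blobs(mask(c,*CB['white']),3000)])
t=camera("top")
for k in blobs(mask(t,[10,5,150],[35,110,255]),15):
    x,y=k.reshape(-1,2).mean(0)
    if 440<x<530 and 260<y<310: print("label",(int(x),int(y)),*rect(t,k,.124))
k=[k for k in blobs(mask(t,*CB['yellow'])) if k.reshape(-1,2)[:,1].mean()>235][0]; print("sign",rect(t,k,.12))
plan([.509,-.415,.25],-8.6)
E
```

```text
t: 19.6
tcp_pos: [0.6456, -0.0106, 0.2365]
tool_rot: [[0.036, 0.999, -0.002], [0.999, -0.036, 0.0], [0.0, -0.002, -1.0]]
force: [0.2, 0.1, -0.8]
grip_width: 0.0386
finger_force: 0.0
white [(array([708.3, -36.8]), array([359.5, 446.6]), np.float32(178.2)), (array([ 415.5, -127.2]), array([ 99.3, 242.8]), np.float32(23.3)), (array([ 633.4, -166.9]), array([108.6, 127.3]), np.float32(11.4))]
label (460, 291) [ 466.  -298.1] [15.1 49.1] 82.7
label (498, 277) [ 508.4 -415.3] [15.3 47.2] 81.4
label (495, 296) [ 452.1 -404.5] [14.7 48.8] 81.3
sign (array([ 570.2, -364.7]), array([  9.5, 190.5]), np.float32(81.4))
t 19.7 tcp [ 0.6452 -0.0105  0.2354] yaw -2.05 turn z 6.5 (1 rows) shift mm [-420.3  -74.2  -14.6] tilt [-0.0044  0.0008] j6 -0.14 grip 0.0385 F [-0.3  0.1 -0.2]
```

View pics/w5.png

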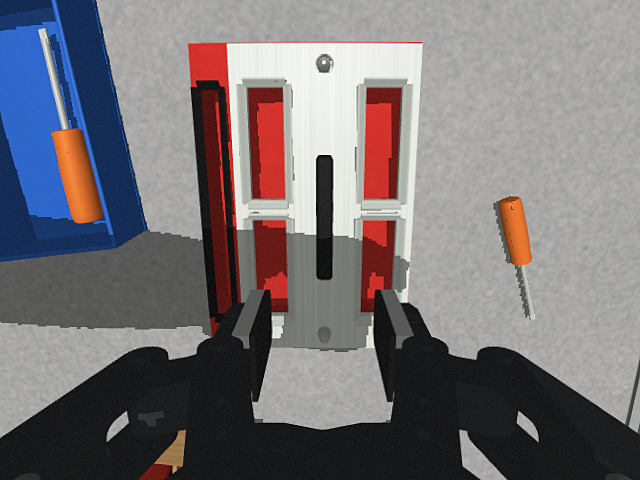

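The wrist view shows the plate flush on the tray with both pins through the holes, at (324,62) and (324,335). The bar runs from (324,155) to (324,278). On to the packs.

```bash
python3 - <<'E'
from h import *
c=camera("wrist")
print("bar ends",onz(c,[[324,155],[324,278]],.091).round(4),"pins",onz(c,[[324,62],[324,328]],.067).round(4))
E
python3 -m handwheel '[[[0,0,-0.01],[0,0,6.5],0.5],[[-0.047,-0.008,0],[0,0,0],0.5],[[-0.047,-0.008,0],[0,0,0],0.5],[[-0.047,-0.008,0],[0,0,0],0.5],[[-0.047,-0.008,0],[0,0,0],0.5],[[-0.047,-0.008,0],[0,0,0],0.5],[[-0.047,-0.008,0],[0,0,0],0.5],[[-0.047,-0.008,0],[0,0,0],0.5],[[-0.046,-0.009,0],[0,0,0],0.5],[[-0.044,-0.008,0],[0,0,0],0.5],[[0,0,0],[0,0,0],0.5],[[0,0,0],[0,0,0],0.5]]'
python3 - <<'E'
from h import *
c=camera("wrist");cv2.imwrite("pics/w6.png",c["frame"])
for k in blobs(mask(c,[10,5,150],[35,110,255]),500): print("label",k.reshape(-1,2).mean(0).round(),*rect(c,k,.124))
for k in blobs(mask(c,*CB['yellow']),500): print("yel",k.reshape(-1,2).mean(0).round(),*rect(c,k,.12))
plan([.509,-.415,.083],-8.6)
E
```

```text
bar ends [[ 0.6477  0.0376  0.091 ]
 [ 0.6447 -0.0501  0.091 ]] pins [[ 0.6498  0.099   0.067 ]
 [ 0.6428 -0.1032  0.067 ]]
t: 21.25
tcp_pos: [0.5116, -0.4136, 0.2469]
tool_rot: [[0.149, 0.989, -0.001], [0.989, -0.149, 0.002], [0.002, -0.002, -1.0]]
force: [-0.6, -0.3, 0.1]
grip_width: 0.0429
finger_force: 0.0
label [218.  56.] [ 466.6 -299. ] [16.4 50.2] 81.3
yel [576.  30.] [ 678.8 -318.3] [42.4 77.9] 173.1
yel [396. 168.] [ 564.4 -373.3] [ 20.7 178. ] 81.2
t 21.3 tcp [ 0.512  -0.4132  0.2473] yaw -8.51 turn z 0.1 (1 rows) shift mm [ -2.3  -2.7 164.3] tilt [-0.0009  0.0016] j6 -0.68 grip 0.0425 F [-0.3  0.5  0.3]
```

View pics/w6.png

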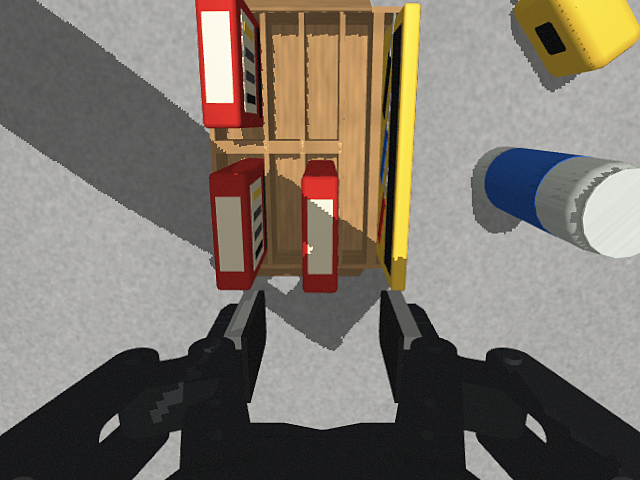

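The wrist view shows pack A with its top face centred at about (320,236), B at (230,236), C at (219,65), the sign at (405,147), and the spray can off to the right.

```bash
python3 - <<'E'
from h import *
c=camera("wrist")
print(onz(c,[[320,236],[230,236],[303,236],[338,236],[320,198],[320,275]],.124).round(4))
E
```

```text
[[ 0.5103 -0.4149  0.124 ]
 [ 0.4522 -0.4062  0.124 ]
 [ 0.4993 -0.4133  0.124 ]
 [ 0.5219 -0.4166  0.124 ]
 [ 0.514  -0.3902  0.124 ]
 [ 0.5062 -0.4417  0.124 ]]
```

```bash
python3 -m handwheel '[[[-0.0015,-0.0015,0.03],[0,0,0],0.5],[[0,0,0.04],[0,0,0],0.5],[[0,0,0.04],[0,0,0],0.5],[[0,0,0.03],[0,0,0],0.5],[[0,0,0.02],[0,0,0],0.5],[[0,0,0.004],[0,0,0],0.5],[[0,0,0],[0,0,0],0.1],[[0,0,0],[0,0,0],0.1],[[0,0,0],[0,0,0],0.1],[[0,0,0],[0,0,0],0.1],[[0,0,0],[0,0,0],0.1],[[0,0,0],[0,0,0],0.1]]' 60
python3 -m handwheel '[[[0,0,-0.01],[0,0,0],0.1],[[0,0,-0.03],[0,0,0],0.1],[[0,0,-0.035],[0,0,0],0.1],[[0,0,-0.035],[0,0,0],0.1],[[0,0,-0.035],[0,0,0],0.1],[[0,0,0],[0,0,6.5],0.1],[[0,0,0],[0,0,0],0.1]]'
python3 - <<'E'
from h import *
C=np.array([.6464,-.0088]);a=np.radians(-2.05);p=np.array([np.cos(a),np.sin(a)]);q=np.array([-np.sin(a),np.cos(a)])
for n,x,y in [(1,-44,-50),(2,-44,50),(3,44,-50),(4,44,50)]: print(n,(C+x/1e3*p+y/1e3*q).round(4))
s=C+.044*p-.05*q
plan([*s,.23],-2.05)
c=camera("wrist");cv2.imwrite("pics/w7.png",c["frame"])
E
```

```text
t: 22.85
tcp_pos: [0.5107, -0.4156, 0.0857]
tool_rot: [[0.149, 0.989, 0.001], [0.989, -0.149, -0.001], [-0.0, 0.001, -1.0]]
force: [-0.9, 1.5, 5.8]
grip_width: 0.0235
finger_force: 59.3
t: 23.72
tcp_pos: [0.5098, -0.4152, 0.229]
tool_rot: [[0.259, 0.966, -0.001], [0.966, -0.259, 0.0], [0.0, -0.001, -1.0]]
force: [0.6, -0.1, -3.4]
grip_width: 0.0232
finger_force: 60.2
1 [ 0.6006 -0.0572]
2 [0.6042 0.0427]
3 [ 0.6886 -0.0603]
4 [0.6922 0.0396]
t 23.73 tcp [ 0.5098 -0.4152  0.229 ] yaw -14.98 turn z -12.9 (2 rows) shift mm [361. 166.  -1.] tilt [-0.0006  0.0005] j6 -0.58 grip 0.0232 F [ 0.6 -0.1 -3.4]
```

```bash
python3 -m handwheel '[[[0,0,0],[0,0,-6.4],0.1],[[0,0,0],[0,0,-6.4],0.1],[[0.036,0.0165,0],[0,0,0],0.1],[[0.036,0.0165,0],[0,0,0],0.1],[[0.036,0.0165,0],[0,0,0],0.1],[[0.036,0.0165,0],[0,0,0],0.1],[[0.036,0.0165,0],[0,0,0],0.1],[[0.036,0.0165,0],[0,0,0],0.1],[[0.036,0.0165,0],[0,0,0],0.1],[[0.036,0.0165,0],[0,0,0],0.1],[[0.036,0.0165,0],[0,0,0],0.1],[[0.036,0.0165,0],[0,0,0],0.1],[[0,0,0],[0,0,0],0.1],[[0,0,0],[0,0,0],0.1]]'
python3 - <<'E'
from h import *
plan([.6886,-.0610,.15],-2.05)
c=camera("wrist");cv2.imwrite("pics/w7.png",c["frame"])
E
```

```text
t: 25.52
tcp_pos: [0.6885, -0.0623, 0.2279]
tool_rot: [[0.038, 0.999, -0.002], [0.999, -0.038, -0.0], [-0.0, -0.002, -1.0]]
force: [0.0, -0.1, -2.2]
grip_width: 0.0234
finger_force: 60.0
t 25.52 tcp [ 0.6885 -0.0623  0.2279] yaw -2.18 turn z -0.1 (1 rows) shift mm [ 1.3  0.  77.9] tilt [-0.0024 -0.0001] j6 -0.2 grip 0.0234 F [ 0.  -0.1 -2.2]
```

View pics/w7.png

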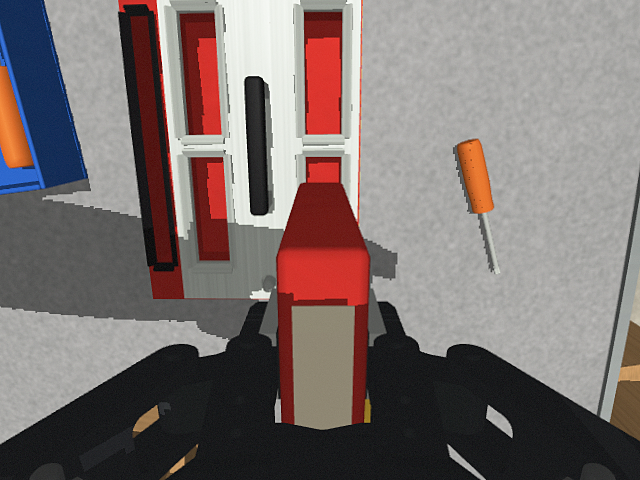

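The wrist view shows the pack hanging upright and parallel above slot 3, in line with slot 4 at (326,72). Lowering in two stages.

```bash
python3 -m handwheel '[[[0.0013,0,0.03],[0,0,0],0.1],[[0,0,0.03],[0,0,0],0.1],[[0,0,0.02],[0,0,0],0.1],[[0,0,0.008],[0,0,0],0.1],[[0,0,0.008],[0,0,0],0.1],[[0,0,0.008],[0,0,0],0.1],[[0,0,0],[0,0,0],0.1]]'
```

```text
t: 26.45
tcp_pos: [0.6891, -0.0609, 0.1249]
tool_rot: [[0.039, 0.999, -0.0], [0.999, -0.039, -0.0], [-0.0, -0.0, -1.0]]
force: [0.4, -0.6, -3.2]
grip_width: 0.0232
finger_force: 60.3
```

```bash
python3 -m handwheel '[[[0,0,0.01],[0,0,0],0.1],[[0,0,0.01],[0,0,0],0.1],[[0,0,0.01],[0,0,0],0.1],[[0,0,0.005],[0,0,0],0.1],[[0,0,0.002],[0,0,0],0.1],[[0,0,0],[0,0,0],0.1]]'
```

```text
t: 27.2
tcp_pos: [0.6891, -0.0609, 0.0882]
tool_rot: [[0.039, 0.999, -0.0], [0.999, -0.039, 0.0], [0.0, -0.0, -1.0]]
force: [-0.9, 0.9, -2.4]
grip_width: 0.0236
finger_force: 60.3
```

```bash
python3 -m handwheel '[[[0,0,0.001],[0,0,0],0.1],[[0,0,0.001],[0,0,0],0.1],[[0,0,0],[0,0,0],0.1]]'
```

```text
t: 27.58
tcp_pos: [0.6895, -0.0609, 0.0867]
tool_rot: [[0.039, 0.999, 0.001], [0.999, -0.039, -0.0], [-0.0, 0.001, -1.0]]
force: [0.7, 0.6, -1.6]
grip_width: 0.0233
finger_force: 60.3
```

```bash
python3 -m handwheel '[[[0,0,0.001],[0,0,0],0.1],[[0,0,0],[0,0,0],0.1],[[0,0,0],[0,0,0],0.45],[[0,0,0],[0,0,0],0.45],[[0,0,0],[0,0,0],0.45],[[0,0,-0.04],[0,0,0],0.45],[[0,0,-0.05],[0,0,0],0.45],[[0,0,-0.05],[0,0,0],0.45],[[0,0,-0.01],[0,0,6.4],0.45]]'
python3 - <<'E'
from h import *
plan([.4525,-.4055,.24],-8.6)
E
```

```text
t: 28.7
tcp_pos: [0.6915, -0.0615, 0.2418]
tool_rot: [[0.153, 0.988, 0.01], [0.988, -0.153, -0.003], [-0.001, 0.01, -1.0]]
force: [-0.7, -1.0, -0.1]
grip_width: 0.0386
finger_force: 0.0
t 28.7 tcp [ 0.6915 -0.0615  0.2418] yaw -8.82 turn z -0.2 (1 rows) shift mm [-375.8 -184.8    1.8] tilt [ 0.0096 -0.0025] j6 -0.08 grip 0.0386 F [-0.7 -1.  -0.1]
```

```bash
python3 -m handwheel '[[[-0.0417,-0.0205,0],[0,0,0],0.45],[[-0.0417,-0.0205,0],[0,0,0],0.45],[[-0.0417,-0.0205,0],[0,0,0],0.45],[[-0.0417,-0.0205,0],[0,0,0],0.45],[[-0.0417,-0.0205,0],[0,0,0],0.45],[[-0.0417,-0.0205,0],[0,0,0],0.45],[[-0.0417,-0.0205,0],[0,0,0],0.45],[[-0.0417,-0.0205,0],[0,0,0],0.45],[[-0.0417,-0.0205,0],[0,0,0],0.45],[[0,0,0],[0,0,0],0.5],[[0,0,0],[0,0,0],0.5]]'
python3 - <<'E'
from h import *
plan([.4525,-.4055,.086],-8.6)
c=camera("wrist");cv2.imwrite("pics/w8.png",c["frame"])
m=cv2.inRange(cv2.cvtColor(c["frame"],cv2.COLOR_BGR2HSV),np.array([15,10,100]),np.array([40,90,255]))
for k in blobs(m,500): print("label",k.reshape(-1,2).mean(0).round(),*rect(c,k,.124))
E
```

```text
t: 30.08
tcp_pos: [0.4504, -0.404, 0.2353]
tool_rot: [[0.151, 0.989, 0.0], [0.989, -0.151, 0.0], [0.0, 0.0, -1.0]]
force: [0.8, -0.2, -0.3]
grip_width: 0.0425
finger_force: 0.0
t 30.07 tcp [ 0.4504 -0.404   0.2353] yaw -8.68 turn z -0.1 (1 rows) shift mm [ -1.2   2.3 149.3] tilt [0.0002 0.0004] j6 -0.75 grip 0.0425 F [ 0.8 -0.2 -0.3]
label [325. 233.] [ 451.8 -405.3] [15.7 49.9] 81.9
label [325.  48.] [ 466.7 -299.3] [13.1 47.5] 81.4
```

View pics/w8.png

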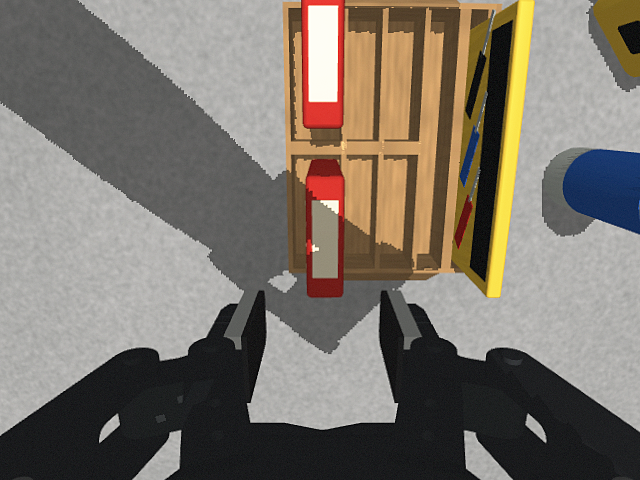

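The wrist view shows pack B's label at (325,233), C behind it at (325,48), and pack A's compartment empty. Grasping B.

```bash
python3 -m handwheel '[[[-0.0015,0.0015,0.03],[0,0,0],0.5],[[0,0,0.04],[0,0,0],0.5],[[0,0,0.04],[0,0,0],0.5],[[0,0,0.025],[0,0,0],0.5],[[0,0,0.012],[0,0,0],0.5],[[0,0,0.003],[0,0,0],0.5],[[0,0,0],[0,0,0],0.1],[[0,0,0],[0,0,0],0.1],[[0,0,0],[0,0,0],0.1],[[0,0,0],[0,0,0],0.1],[[0,0,0],[0,0,0],0.1],[[0,0,0],[0,0,0],0.1]]' 60
python3 -m handwheel '[[[0,0,-0.01],[0,0,0],0.1],[[0,0,-0.03],[0,0,0],0.1],[[0,0,-0.035],[0,0,0],0.1],[[0,0,-0.035],[0,0,0],0.1],[[0,0,-0.035],[0,0,0],0.1],[[0,0,0],[0,0,-6.5],0.1],[[0,0,0],[0,0,0],0.1]]'
python3 - <<'E'
from h import *
plan([.6922,.0390,.23],-2.1)
E
```

```text
t: 31.62
tcp_pos: [0.4523, -0.4065, 0.0866]
tool_rot: [[0.151, 0.989, 0.002], [0.989, -0.15, -0.001], [-0.001, 0.002, -1.0]]
force: [1.5, 1.1, 5.3]
grip_width: 0.0234
finger_force: 59.8
t: 32.5
tcp_pos: [0.4511, -0.4055, 0.2298]
tool_rot: [[0.039, 0.999, -0.001], [0.999, -0.039, 0.001], [0.001, -0.001, -1.0]]
force: [-0.4, 0.8, -2.3]
grip_width: 0.0235
finger_force: 59.1
t 32.5 tcp [ 0.4511 -0.4055  0.2298] yaw -2.23 turn z -0.1 (1 rows) shift mm [ 4.531e+02  2.247e+02 -2.000e-01] tilt [-0.0012  0.0009] j6 -0.86 grip 0.0235 F [-0.4  0.8 -2.3]
```

```bash
python3 -m handwheel '[[[0.0376,0.0187,-0.001],[0,0,0],0.1],[[0.0376,0.0187,-0.001],[0,0,0],0.1],[[0.0376,0.0187,-0.001],[0,0,0],0.1],[[0.0376,0.0187,-0.001],[0,0,0],0.1],[[0.0376,0.0187,0],[0,0,0],0.1],[[0.0376,0.0187,0],[0,0,0],0.1],[[0.0376,0.0187,0],[0,0,0],0.1],[[0.0376,0.0187,0],[0,0,0],0.1],[[0.0376,0.0187,0],[0,0,0],0.1],[[0.0376,0.0187,0],[0,0,0],0.1],[[0.0376,0.0187,0],[0,0,0],0.1],[[0.0376,0.0187,0],[0,0,0],0.1],[[0,0,0],[0,0,0],0.1],[[0,0,0],[0,0,0],0.1]]'
python3 - <<'E'
from h import *
plan([.6926,.0386,.125],-2.1)
E
```

```text
t: 34.25
tcp_pos: [0.692, 0.0363, 0.2327]
tool_rot: [[0.038, 0.999, -0.003], [0.999, -0.038, -0.0], [-0.001, -0.003, -1.0]]
force: [-0.1, -0.3, -2.8]
grip_width: 0.0235
finger_force: 59.3
t 34.25 tcp [0.692  0.0363 0.2327] yaw -2.2 turn z -0.1 (1 rows) shift mm [  2.4   0.6 107.7] tilt [-0.0031 -0.0004] j6 -0.05 grip 0.0235 F [-0.1 -0.3 -2.8]
```

```bash
python3 -m handwheel '[[[0.0024,0.0005,0.03],[0,0,0],0.1],[[0,0,0.03],[0,0,0],0.1],[[0,0,0.02],[0,0,0],0.1],[[0,0,0.01],[0,0,0],0.1],[[0,0,0.008],[0,0,0],0.1],[[0,0,0.008],[0,0,0],0.1],[[0,0,0],[0,0,0],0.1]]'
```

```text
t: 35.12
tcp_pos: [0.6932, 0.039, 0.128]
tool_rot: [[0.037, 0.999, -0.001], [0.999, -0.037, -0.0], [-0.0, -0.001, -1.0]]
force: [-0.2, 0.8, -2.4]
grip_width: 0.0235
finger_force: 59.5
```

```bash
python3 -m handwheel '[[[0,0,0.01],[0,0,0],0.1],[[0,0,0.01],[0,0,0],0.1],[[0,0,0.01],[0,0,0],0.1],[[0,0,0.006],[0,0,0],0.1],[[0,0,0.003],[0,0,0],0.1],[[0,0,0.001],[0,0,0],0.1],[[0,0,0.001],[0,0,0],0.1],[[0,0,0],[0,0,0],0.1]]'
```

```text
t: 36.12
tcp_pos: [0.6936, 0.0389, 0.0876]
tool_rot: [[0.038, 0.999, 0.001], [0.999, -0.038, -0.0], [-0.0, 0.001, -1.0]]
force: [-0.4, -0.0, -2.3]
grip_width: 0.0235
finger_force: 59.5
```

```bash
python3 -m handwheel '[[[0,0,0.001],[0,0,0],0.1],[[0,0,0.001],[0,0,0],0.1],[[0,0,0],[0,0,0],0.1],[[0,0,0],[0,0,0],0.45],[[0,0,0],[0,0,0],0.45],[[0,0,0],[0,0,0],0.45],[[0,0,-0.04],[0,0,0],0.45],[[0,0,-0.05],[0,0,0],0.45],[[0,0,-0.05],[0,0,0],0.45],[[0,0,-0.01],[0,0,6.4],0.45]]'
python3 - <<'E'
from h import *
plan([.4665,-.3000,.24],-8.6)
E
```

```text
t: 37.38
tcp_pos: [0.6957, 0.0388, 0.2415]
tool_rot: [[0.152, 0.988, 0.01], [0.988, -0.152, -0.001], [0.001, 0.01, -1.0]]
force: [0.1, 1.2, -0.8]
grip_width: 0.0387
finger_force: 0.0
t 37.38 tcp [0.6957 0.0388 0.2415] yaw -8.72 turn z -0.1 (1 rows) shift mm [-369.2 -176.     1.5] tilt [ 0.0097 -0.0009] j6 0.06 grip 0.0387 F [ 0.1  1.2 -0.8]
```

```bash
python3 -m handwheel '[[[-0.041,-0.0195,0],[0,0,0],0.45],[[-0.041,-0.0195,0],[0,0,0],0.45],[[-0.041,-0.0195,0],[0,0,0],0.45],[[-0.041,-0.0195,0],[0,0,0],0.45],[[-0.041,-0.0195,0],[0,0,0],0.45],[[-0.041,-0.0195,0],[0,0,0],0.45],[[-0.041,-0.0195,0],[0,0,0],0.45],[[-0.041,-0.0195,0],[0,0,0],0.45],[[-0.041,-0.0195,0],[0,0,0],0.45],[[0,0,0],[0,0,0],0.5],[[0,0,0],[0,0,0],0.5]]'
python3 - <<'E'
from h import *
plan([.4665,-.3000,.086],-8.6)
c=camera("wrist")
m=cv2.inRange(cv2.cvtColor(c["frame"],cv2.COLOR_BGR2HSV),np.array([15,10,100]),np.array([40,90,255]))
for k in blobs(m,500): print("label",k.reshape(-1,2).mean(0).round(),*rect(c,k,.124))
E
```

```text
t: 38.75
tcp_pos: [0.4651, -0.2995, 0.2352]
tool_rot: [[0.149, 0.989, 0.0], [0.989, -0.149, 0.001], [0.001, 0.0, -1.0]]
force: [0.7, -0.2, 0.1]
grip_width: 0.0422
finger_force: 0.0
t 38.75 tcp [ 0.4651 -0.2995  0.2352] yaw -8.57 turn z 0.0 (1 rows) shift mm [ -0.2   1.4 149.2] tilt [0.0003 0.0005] j6 -0.61 grip 0.0422 F [ 0.7 -0.2  0.1]
label [325. 236.] [ 466.7 -299.6] [15.5 49.8] 82.0
```

```bash
python3 -m handwheel '[[[0,0.0015,0.03],[0,0,0],0.5],[[0,0,0.04],[0,0,0],0.5],[[0,0,0.04],[0,0,0],0.5],[[0,0,0.025],[0,0,0],0.5],[[0,0,0.012],[0,0,0],0.5],[[0,0,0.003],[0,0,0],0.5],[[0,0,0],[0,0,0],0.1],[[0,0,0],[0,0,0],0.1],[[0,0,0],[0,0,0],0.1],[[0,0,0],[0,0,0],0.1],[[0,0,0],[0,0,0],0.1],[[0,0,0],[0,0,0],0.1]]' 60
python3 -m handwheel '[[[0,0,-0.01],[0,0,0],0.1],[[0,0,-0.03],[0,0,0],0.1],[[0,0,-0.035],[0,0,0],0.1],[[0,0,-0.035],[0,0,0],0.1],[[0,0,-0.035],[0,0,0],0.1],[[0,0,0],[0,0,-6.5],0.1],[[0,0,0],[0,0,0],0.1]]'
python3 - <<'E'
from h import *
plan([.6044,.0427,.23],-2.1)
E
```

```text
t: 40.3
tcp_pos: [0.4672, -0.3006, 0.0865]
tool_rot: [[0.149, 0.989, 0.002], [0.989, -0.149, -0.001], [-0.001, 0.002, -1.0]]
force: [0.8, 2.0, 5.8]
grip_width: 0.0232
finger_force: 59.8
t: 41.18
tcp_pos: [0.4658, -0.2997, 0.2297]
tool_rot: [[0.037, 0.999, -0.001], [0.999, -0.037, 0.001], [0.001, -0.001, -1.0]]
force: [-0.1, 0.0, -3.0]
grip_width: 0.0235
finger_force: 59.3
t 41.17 tcp [ 0.4658 -0.2997  0.2297] yaw -2.13 turn z -0.0 (1 rows) shift mm [ 3.473e+02  1.260e+02 -3.000e-01] tilt [-0.0014  0.0008] j6 -0.72 grip 0.0235 F [-0.1  0.  -3. ]
```

```bash
python3 -m handwheel '[[[0.0347,0.0126,-0.001],[0,0,0],0.1],[[0.0347,0.0126,-0.001],[0,0,0],0.1],[[0.0347,0.0126,-0.001],[0,0,0],0.1],[[0.0347,0.0126,0],[0,0,0],0.1],[[0.0347,0.0126,0],[0,0,0],0.1],[[0.0347,0.0126,0],[0,0,0],0.1],[[0.0347,0.0126,0],[0,0,0],0.1],[[0.0347,0.0126,0],[0,0,0],0.1],[[0.0347,0.0126,0],[0,0,0],0.1],[[0.0347,0.0126,0],[0,0,0],0.1],[[0,0,0],[0,0,0],0.1],[[0,0,0],[0,0,0],0.1]]'
python3 - <<'E'
from h import *
plan([.6046,.0418,.125],-2.1)
E
```

```text
t: 42.68
tcp_pos: [0.6039, 0.0419, 0.2319]
tool_rot: [[0.037, 0.999, -0.003], [0.999, -0.037, -0.0], [-0.001, -0.003, -1.0]]
force: [0.4, -0.4, -2.6]
grip_width: 0.0236
finger_force: 59.2
t 42.67 tcp [0.6039 0.0419 0.2319] yaw -2.09 turn z 0.0 (1 rows) shift mm [ -0.    0.7 106.9] tilt [-0.0029 -0.0005] j6 -0.06 grip 0.0236 F [ 0.4 -0.4 -2.6]
```

```bash
python3 -m handwheel '[[[0,0.0005,0.03],[0,0,0],0.1],[[0,0,0.03],[0,0,0],0.1],[[0,0,0.02],[0,0,0],0.1],[[0,0,0.01],[0,0,0],0.1],[[0,0,0.008],[0,0,0],0.1],[[0,0,0.008],[0,0,0],0.1],[[0,0,0],[0,0,0],0.1]]'
```

```text
t: 43.55
tcp_pos: [0.6051, 0.0422, 0.127]
tool_rot: [[0.036, 0.999, -0.001], [0.999, -0.036, 0.0], [0.0, -0.001, -1.0]]
force: [-0.0, 1.0, -2.9]
grip_width: 0.0235
finger_force: 59.5
```

```bash
python3 -m handwheel '[[[0,0,0.01],[0,0,0],0.1],[[0,0,0.01],[0,0,0],0.1],[[0,0,0.01],[0,0,0],0.1],[[0,0,0.006],[0,0,0],0.1],[[0,0,0.003],[0,0,0],0.1],[[0,0,0.001],[0,0,0],0.1],[[0,0,0],[0,0,0],0.1]]'
```

```text
t: 44.42
tcp_pos: [0.6055, 0.0422, 0.0876]
tool_rot: [[0.036, 0.999, 0.001], [0.999, -0.036, -0.0], [-0.0, 0.001, -1.0]]
force: [0.1, 0.9, -2.0]
grip_width: 0.0233
finger_force: 59.4
```

```bash
python3 -m handwheel '[[[0,0,0.001],[0,0,0],0.1],[[0,0,0.001],[0,0,0],0.1],[[0,0,0],[0,0,0],0.1],[[0,0,0],[0,0,0],0.45],[[0,0,0],[0,0,0],0.45],[[0,0,0],[0,0,0],0.45],[[0,0,-0.04],[0,0,0],0.45],[[0,0,-0.05],[0,0,0],0.45],[[0,0,-0.05],[0,0,0],0.45],[[0,0,-0.01],[0,0,6.4],0.45]]'
python3 - <<'E'
from h import *
plan([.5695,-.3700,.24],-8.6)
E
```

```text
t: 45.68
tcp_pos: [0.6076, 0.042, 0.2408]
tool_rot: [[0.15, 0.989, 0.009], [0.989, -0.15, -0.001], [0.0, 0.009, -1.0]]
force: [-0.3, 0.4, 0.8]
grip_width: 0.0382
finger_force: 0.0
t 45.67 tcp [0.6076 0.042  0.2408] yaw -8.62 turn z -0.0 (1 rows) shift mm [-413.    23.9    0.8] tilt [ 0.0092 -0.0009] j6 0.05 grip 0.0382 F [-0.3  0.4  0.8]
```

```bash
python3 -m handwheel '[[[-0.0413,0.0023,0],[0,0,0],0.45],[[-0.0413,0.0023,0],[0,0,0],0.45],[[-0.0413,0.0023,0],[0,0,0],0.45],[[-0.0413,0.0023,0],[0,0,0],0.45],[[-0.0413,0.0023,0],[0,0,0],0.45],[[-0.0413,0.0023,0],[0,0,0],0.45],[[-0.0413,0.0023,0],[0,0,0],0.45],[[-0.0413,0.0023,0],[0,0,0],0.45],[[-0.0413,0.0023,0],[0,0,0],0.45],[[-0.0413,0.0023,0],[0,0,0],0.4],[[0,0,0],[0,0,0],0.4],[[0,0,0],[0,0,0],0.4]]'
python3 - <<'E'
from h import *
t=camera("top"); print("can top",onz(t,[[500,220]],.165).round(3),onz(t,[[488,228]],.04).round(3))
c=camera("wrist");cv2.imwrite("pics/w9.png",c["frame"])
for k in blobs(mask(c,*CB['yellow']),500): print("yel",k.reshape(-1,2).mean(0).round(),*rect(c,k,.12))
plan([.5695,-.3700,.086],-8.6)
E
```

```text
t: 47.18
tcp_pos: [0.5673, -0.3692, 0.2349]
tool_rot: [[0.147, 0.989, -0.0], [0.989, -0.147, 0.001], [0.001, -0.001, -1.0]]
force: [0.4, 1.1, -0.4]
grip_width: 0.0341
finger_force: 0.0
can top [[ 0.676 -0.409  0.165]] [[ 0.668 -0.412  0.04 ]]
yel [516.  88.] [ 692.  -298.2] [48.9 63.7] 119.4
yel [328. 231.] [ 570.4 -374.3] [  9.9 178.4] 81.5
t 47.27 tcp [ 0.5676 -0.3685  0.2352] yaw -8.38 turn z 0.2 (1 rows) shift mm [ -1.2   2.1 149.2] tilt [-0.0002  0.0006] j6 -0.58 grip 0.0346 F [0.1 0.2 0.2]
```

View pics/w9.png

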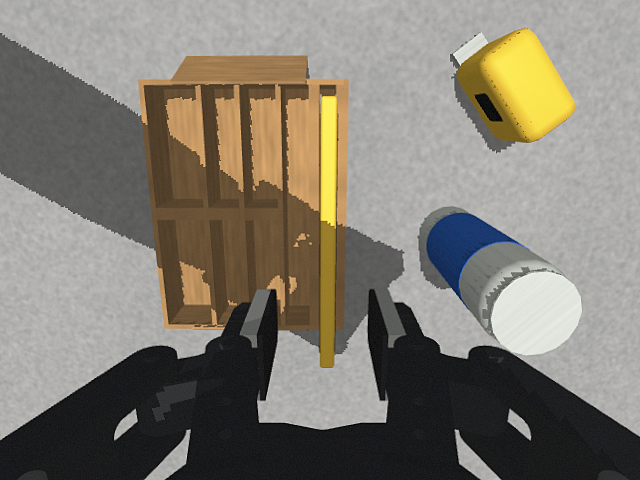

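The wrist view shows the sign's top edge at (328,231), 10 x 178 mm as expected, with the carton otherwise empty. The spray can is well to the right, about 76 mm from the sign. Gripping the sign.

```bash
python3 -m handwheel '[[[-0.0154,0.0034,0.03],[0,0,0.2],0.4],[[0,0,0.04],[0,0,0],0.4],[[0,0,0.04],[0,0,0],0.4],[[0,0,0.028],[0,0,0],0.4],[[0,0,0.015],[0,0,0],0.4],[[0,0,0.003],[0,0,0],0.4],[[0,0,0],[0,0,0],0],[[0,0,0],[0,0,0],0],[[0,0,0],[0,0,0],0],[[0,0,0],[0,0,0],0],[[0,0,0],[0,0,0],0],[[0,0,0],[0,0,0],0],[[0,0,0],[0,0,0],0]]' 60
python3 -m handwheel '[[[0,0,-0.01],[0,0,0],0],[[0,0,-0.03],[0,0,0],0],[[0,0,-0.035],[0,0,0],0],[[0,0,-0.035],[0,0,0],0],[[0,0,-0.035],[0,0,0],0],[[0,0,-0.01],[0,0,-6.5],0],[[0,0,0],[0,0,0],0]]'
python3 - <<'E'
from h import *
C=np.array([.6464,-.0088]);a=np.radians(-2.05);p=np.array([np.cos(a),np.sin(a)]);q=np.array([-np.sin(a),np.cos(a)])
s=C-.086*p-.010*q;print(s)
plan([*s,.24],-2.05)
E
```

```text
t: 48.9
tcp_pos: [0.5693, -0.3861, 0.0812]
tool_rot: [[0.15, 0.989, 0.002], [0.989, -0.15, -0.002], [-0.001, 0.002, -1.0]]
force: [0.0, 1.0, 6.5]
grip_width: 0.0095
finger_force: 59.2
t: 49.78
tcp_pos: [0.5684, -0.3856, 0.2351]
tool_rot: [[0.039, 0.999, 0.001], [0.999, -0.039, -0.001], [-0.001, 0.001, -1.0]]
force: [-0.8, -0.1, -1.5]
grip_width: 0.0091
finger_force: 59.5
[ 0.56009732 -0.01571724]
t 49.77 tcp [ 0.5684 -0.3856  0.2351] yaw -2.23 turn z -0.2 (1 rows) shift mm [369.3 -21.6  -4.9] tilt [ 0.0007 -0.0009] j6 -0.7 grip 0.0091 F [-0.8 -0.1 -1.5]
```

```bash
python3 -m handwheel '[[[0.0334,-0.002,0],[0,0,0],0],[[0.0334,-0.002,0],[0,0,0],0],[[0.0334,-0.002,0],[0,0,0],0],[[0.0334,-0.002,0],[0,0,0],0],[[0.0334,-0.002,0],[0,0,0],0],[[0.0334,-0.002,0],[0,0,0],0],[[0.0334,-0.002,0],[0,0,0],0],[[0.0334,-0.002,0],[0,0,0],0],[[0.0334,-0.002,0],[0,0,0],0],[[0.0334,-0.002,0],[0,0,0],0],[[0.0334,-0.002,0],[0,0,0],0],[[0,0,0],[0,0,0],0],[[0,0,0],[0,0,0],0]]'
python3 - <<'E'
from h import *
plan([.560,-.0176,.15],-2.1)
c=camera("wrist");cv2.imwrite("pics/w10.png",c["frame"])
E
```

```text
t: 51.4
tcp_pos: [0.5597, -0.0177, 0.2331]
tool_rot: [[0.038, 0.999, -0.002], [0.999, -0.038, -0.0], [-0.0, -0.002, -1.0]]
force: [-0.4, 0.4, -0.4]
grip_width: 0.0094
finger_force: 59.5
t 51.4 tcp [ 0.5597 -0.0177  0.2331] yaw -2.19 turn z -0.1 (1 rows) shift mm [ 0.1  0.3 83.1] tilt [-0.0021 -0.0001] j6 -0.17 grip 0.0094 F [-0.4  0.4 -0.4]
```

View pics/w10.png

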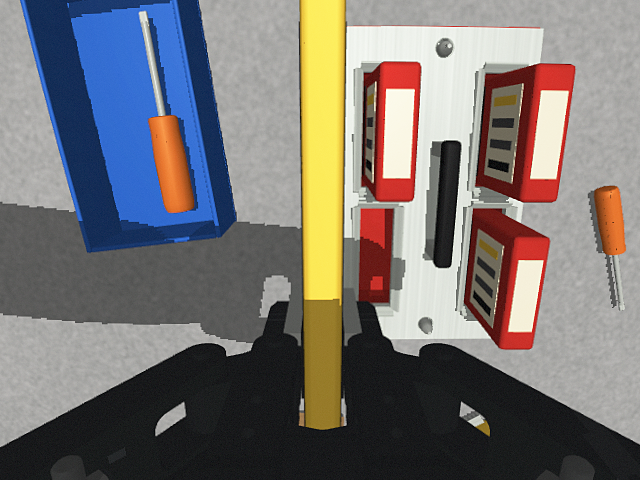

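The wrist view shows the sign vertical and parallel to the tray over the back slot, with the three packs standing square at (403,130), (540,132) and (515,280). Lowering it.

```bash
python3 -m handwheel '[[[0,0,0.03],[0,0,0],0],[[0,0,0.03],[0,0,0],0],[[0,0,0.02],[0,0,0],0],[[0,0,0.01],[0,0,0],0],[[0,0,0.008],[0,0,0],0],[[0,0,0.008],[0,0,0],0],[[0,0,0.006],[0,0,0],0],[[0,0,0],[0,0,0],0]]'
```

```text
t: 52.45
tcp_pos: [0.5601, -0.0174, 0.122]
tool_rot: [[0.038, 0.999, -0.001], [0.999, -0.038, 0.0], [0.0, -0.001, -1.0]]
force: [-0.1, 0.9, -1.3]
grip_width: 0.0095
finger_force: 59.6
```

```bash
python3 -m handwheel '[[[0,0,0.008],[0,0,0],0],[[0,0,0.008],[0,0,0],0],[[0,0,0.008],[0,0,0],0],[[0,0,0.008],[0,0,0],0],[[0,0,0.004],[0,0,0],0],[[0,0,0.002],[0,0,0],0],[[0,0,0.001],[0,0,0],0],[[0,0,0],[0,0,0],0]]'
```

```text
t: 53.45
tcp_pos: [0.5604, -0.0175, 0.0835]
tool_rot: [[0.038, 0.999, 0.0], [0.999, -0.038, -0.0], [-0.0, 0.0, -1.0]]
force: [0.3, -0.2, -1.0]
grip_width: 0.0092
finger_force: 59.6
```

```bash
python3 -m handwheel '[[[0,0,0.001],[0,0,0],0],[[0,0,0.0015],[0,0,0],0],[[0,0,0],[0,0,0],0]]'
```

```text
t: 53.82
tcp_pos: [0.5605, -0.0175, 0.0812]
tool_rot: [[0.038, 0.999, 0.001], [0.999, -0.038, -0.0], [-0.0, 0.001, -1.0]]
force: [-0.4, -0.2, 0.2]
grip_width: 0.0091
finger_force: 59.8
```

Contact at the floor height. Release with a small opening, retreat straight up, and inspect.

```bash
python3 -m handwheel '[[[0,0,0.0003],[0,0,0],0],[[0,0,0],[0,0,0],0.22],[[0,0,0],[0,0,0],0.22],[[0,0,0],[0,0,0],0.22],[[0,0,-0.03],[0,0,0],0.22],[[0,0,-0.04],[0,0,0],0.22],[[0,0,-0.05],[0,0,0],0.22],[[0,0,-0.05],[0,0,0],0.22],[[0.04,-0.02,-0.02],[0,0,0],0.22],[[0.05,-0.02,-0.01],[0,0,0],0.22],[[0.05,-0.01,-0.01],[0,0,0],0.22],[[0.05,0,0],[0,0,0],0.22],[[0.05,0,0],[0,0,0],0.22],[[0.05,0,0],[0,0,0],0.22],[[0,0,0],[0,0,0],0.22]]'
python3 - <<'E'
from h import *
s=camera("side");t=camera("top")
a=cv2.resize(s["frame"][80:470,200:480],(560,600) if 0 else (430,600));b=cv2.resize(t["frame"][170:330,310:420],(370,538));b=cv2.copyMakeBorder(b,0,62,0,0,cv2.BORDER_CONSTANT)
cv2.imwrite("pics/fin.png",np.hstack([a,b]))
k=[k for k in blobs(mask(t,*CB['yellow'])) if 250>k.reshape(-1,2)[:,1].mean()>235 or k.reshape(-1,2)[:,0].mean()<410]
for q in k: print("sign",rect(t,q,.12))
m=mask(t,[10,5,150],[35,110,255])
for q in blobs(m,15):
    x,y=q.reshape(-1,2).mean(0)
    if 320<x<410 and 200<y<290: print("label",*rect(t,q,.124))
print(state()["t"],state()["tcp_pos"])
E
```

```text
t: 55.7
tcp_pos: [0.5206, 0.277, 0.2901]
tool_rot: [[0.033, 0.999, -0.001], [0.999, -0.033, 0.0], [0.0, -0.001, -1.0]]
force: [0.7, -0.5, 0.3]
grip_width: 0.0181
finger_force: 0.0
sign (array([560. ,  -5.5]), array([  9.8, 179.8]), np.float32(87.8))
label [693.6  41.4] [14.8 49.5] 84.5
label [606.   43.2] [15.  47.9] 90.9
label [689.3 -61.1] [15.2 48.2] 90.4
55.8 [0.52095464 0.27436733 0.29015371]
```

View pics/fin.png

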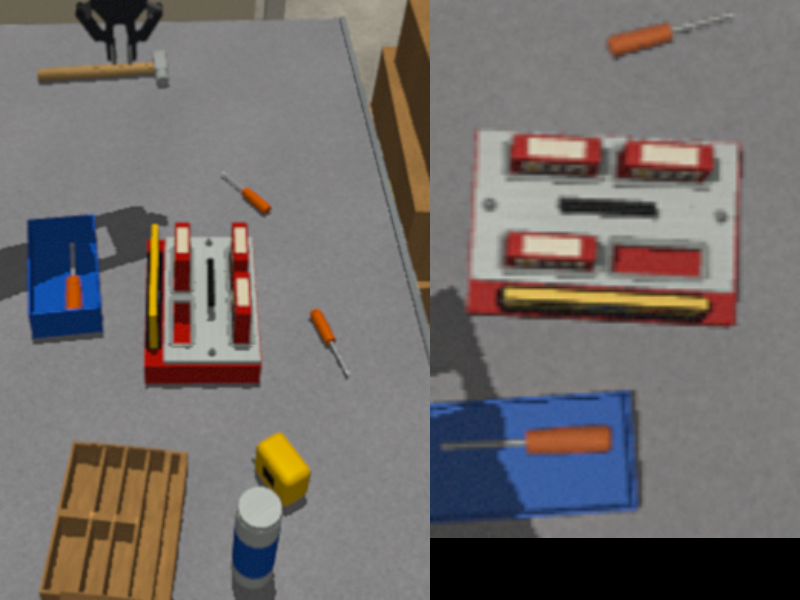

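The final views show the plate flush with both pins through, and three packs upright in slots 2, 3 and 4. The sign is home at (155,285), the screwdriver is in the bin at (73,280), the carton is empty and the bystanders are untouched. Measured at their expected heights, the sign and pack positions match their slots.

```bash
python3 -c "
from plant import *
print(sign_off())"
```

```text
the job is handed in; nothing more can be done
None
```

The red counter display is set up and handed in: the screwdriver is in the blue bin, the plate lies flush over both pins, all three packs stand in their own slots, the sign is home, and the hammer, tape measure and spray can were not touched.

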